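# Collect the farmhouse and shut the tilt-out bin

## Task

Pick the finished brown farmhouse off the machine's sloping catch tray and set it down, without dropping it, on its base inside the half-open blue tilt-out bin. Then push the bin shut with the house in it, without slamming, until its front is fully home. Leave the other things on the board as they are.

Things in the scene. Friction and masses are not known exactly. Their poses are not given: they have to be found in the camera images.
- farmhouse: Brown resin farmhouse, 80 long (x) x 52 wide (y) x 68 high (z), 0.1 to 0.2 kg. Upright walls to 42 mm, then a 45 degree gable roof, ridge along x. Origin: centre of its underside. It stands on its base on the sloping tray: z square to the slope (leaning 0.45 rad to the low end), x up the slope. Grasp it across its 52 mm; the hood leaves room only for a tool square to the slope.
- machine: White machine (fixed) with an aluminium catch tray. Origin: on the board under the middle of the tray's low end; x level into the machine, z up. In mm: tray 190 wide (y), 135 up the slope, rising at 0.45 rad from z = 30 at x = 0; 12 mm lip at its low end and sides. A hood overhangs the tray from x = 74 at z = 134 to 180; the body (220 wide, 180 high) fills x 122 to 242.
- housing: Grey plastic housing of the tilt-out bin (fixed). Origin: on the board under the middle of its front; x points from the front into the housing, z up. 186 mm wide (y), 170 mm deep (x 0 to 170 mm), 171 mm high; its roof begins 60 mm behind the front. The bin's hinge line runs along y through (0, 0, 20 mm).
- bin (a joint): Angle of the blue bin about the hinge at the bottom of its front: 0 = shut (front upright, against the housing), positive = top of the front leans out to the housing's -x; stop at 0.85 rad, starts at 0.45 to 0.65. Stiff hinge: it stays where it is left; about 4 to 8 N at the top of its front moves it.
- bin_floor (a point): Centre of the bin's inner floor, moving with the bin. x runs along the floor from front to back, y along the hinge, z square to the floor, out of the mouth (it leans by the bin's angle). Inside: 140 mm in x (front wall at -70), 150 mm in y. The front wall is 4 mm thick and stands 126 mm above the floor, side walls 86 (the rear third 41), back wall 41.
- bin_edge (a point): Middle of the top edge of the bin's front, on its outer face, 130 mm from the hinge line; same axes as bin_floor. The front is 188 mm wide. Pushing here towards the housing shuts the bin.
- queen: Ebony chess queen, 38 mm across the foot, 94 mm high, standing on the rear of the housing's roof; origin: centre of its underside. Bystander.
- pine: Grey plastic pine tree on a 52 mm round base, 118 mm high; origin: centre of its underside. Stands between the machine and the bin, nearer the robot. Bystander.
- gauge: Silver aluminium measuring gauge lying flat, 150 x 50 x 10 mm; origin: under the middle of its beam. Bystander.
- jar: Amber jar, 64 mm across, 80 mm high; origin: centre of its underside. Bystander.
- scraper: Spatula lying flat, 180 mm long; origin: under its middle. Bystander.
- mug: Blue mug, 80 mm across, 90 mm high, handle at its +y; origin: centre of its underside. Bystander.
There are look-alikes about, which are no part of the job. What is shaped like the farmhouse but yellow is not meant.

How it is judged:
By the outcome, as a careful person would: the job done as asked, in the order asked, and still so for the second after the job is handed in, with the robot touching nothing.
It also fails if it takes over 61 s, if anything falls off the work surface, if the arm or the gripper's body presses on something with over 40 N, if the wrist force passes 120 N, or if a joint passes its speed limit or range.

## Robot

A 7-joint arm with a two-finger parallel gripper is mounted at the origin on the work surface. World frame = base frame: x ahead of the robot, y to its left, z up, the work surface at z = 0. Lengths are in m, angles in degrees, forces in N, time in s.
With the tool pointing down it reaches from about 0.35 to 0.775 m from the base axis. Payload 3.1 kg.
Tool frame: the origin (TCP) lies on the centre line of the jaws, within the pads' length; the fingertips stand 17 mm ahead of it and the grasp point (between the pads) lies 2 mm behind it (robot.tip_reach is the distance from the TCP to the fingertips, in m); z points along the fingers, y is the line along which they close (so a half turn about z gives the same grasp; the last joint's range is limited). The gripper opens to 85 mm and grips with 20 to 120 N. Pads are 22 mm wide; open, the fingers measure 114 mm over their backs; the gripper's body (76 mm by 85 mm) begins 54 mm behind the grasp point. The pads swing forward as they close: fully open they stand 13 mm farther back than shut.
Start: joints at [74.33, 17.813, 0.802, 86.603, -0.252, 75.585, -1.558], TCP at [0.126, -0.535, 0.248] pointing down, gripper open.
Joint ranges: [-154.91, 154.91], [-16.99, 109.72], [-72.82, 74.43], [7.12, 147.25], [-82.49, 262.49], [11.32, 116.49], [-174.64, 174.64]. Speed limits (degrees/s): [159.86, 159.86, 180, 180, 180, 180, 180].

## Interface

Orientations are given as [roll, pitch, yaw] about the fixed x, y, z axes, in that order (R = Rz(yaw) Ry(pitch) Rx(roll)).
In Python, from station import robot, fingers, vision, workorder, recognise gives the robot as it stands. Calls block until the motion is done:
- robot.move_to(position, orientation): joint-space move of the TCP to a pose.
- robot.line_to(position, orientation=None, velocity=0.15, f_stop=None): straight line of the TCP; orientation=None keeps the orientation; velocity is the mean speed in m/s. With f_stop (N) it stops when the force on the tool has changed by that much, and returns True; else False.
- robot.move_j(angles): joint-space move.
- fingers.gripper_to(opening, force=None): opening from 0.0 (shut) to 1.0 (fully open); force is the grip in N (None keeps the last); returns when the fingers have stopped.
- robot.pause(seconds).
- robot.inverse_kinematics(position, orientation): joint angles nearest the present ones, or None.
- vision.grab_frame(name): name is "scene" or "top"; returns the picture (480x640x3 uint8, red, green, blue); there is no depth.
- vision.calibration(name): a dict with "mtx" (3x3 intrinsics, pixels), "k1" (the pictures are not rectified: a ray, as slopes to the right and down, at radius r is drawn at 1 + k1 r^2 times it, then the intrinsics apply), "extrinsics" (4x4, takes a point from world to camera coordinates). Camera axes: x right, y up, looking along -z (the intrinsics and any distortion apply to the point x, -y, -z); pixel columns grow to the right and rows downward; lengths in m; the calibration is good to about 2 mm. A picture is of the moment at which its call begins. calibration takes no time and is no camera call.
A pose or a line that the arm cannot do raises robot.PlanningError and nothing moves.
- workorder.close_job(): hands the job in; it is judged then, once.
Trained networks look in the newest picture that a camera, given by its name, has taken for a name from the list of things; names that differ only in an ending like _2 or _b are one class to them, and where a whole thing is asked for, a point or a joint stands for the part that bears it (a point fixed in the world has none). Each returns a list of dicts, best first, with "p" (0 to 1); they miss things now and then, are a little off and sometimes report something else, mostly with a low value. They report only what shows in the picture. A call takes as long as a camera call. They do not tell look-alikes from the thing itself.
- recognise(label, camera): "rect" ([centre column, centre row, width, height] in pixels, round what is visible of it).
Readings, each from a call of its own:
- robot.current_time_s(): time.
- robot.current_joint_positions(): joint angles.
- robot.current_dq(): joint speeds.
- robot.current_joint_torque(): joint torques, N m.
- robot.current_tool_pos(): TCP position.
- robot.current_eef_rot(): TCP orientation.
- robot.current_contact_force(): force on the tool from outside, world axes, zero at the start.
- robot.current_torque(): the same for the moment, N m.
- robot.current_finger_gap(): opening from 0.0 (shut) to 1.0 (fully open).
- robot.current_gripper_force(): force on a finger pad.
Only numpy, scipy, OpenCV 4.12 (cv2) and the standard library are available. Lean on these libraries where they do the work, as an engineer would, in place of code of your own. Each camera call takes 0.05 s, during which the arm holds its last target. There are 200 camera calls.

## Working session

There is one attempt and no reset: what is moved stays moved. The work goes in short steps, each a Python script; the robot and the scene stay as the last script left them, time stands still between calls to the robot, and variables do not carry over. Pictures are saved under pics/ and viewed, at most 10 in all, crops included, and the job is handed in when it is done.

```bash
mkdir -p pics; ls; python3 - <<'E'
from station import robot, fingers, vision, workorder, recognise
import cv2,numpy as np
for c in("scene","top"):
    im=vision.grab_frame(c); cv2.imwrite(f"pics/{c}0.png",im[:,:,::-1])
    k=vision.calibration(c); print(c,np.round(k["mtx"],1).tolist(),k["k1"],np.round(k["extrinsics"],4).tolist())
    for l in("farmhouse","machine","housing","bin","pine","queen","gauge","jar","scraper","mug"):
        print(l,[(np.round(d["rect"]).tolist(),round(d["p"],2)) for d in recognise(l,c)])
print(robot.current_time_s(),robot.current_eef_rot())
E
```

```text
pics
scene [[476.3, 0.0, 309.9], [0.0, 476.3, 242.0], [0.0, 0.0, 1.0]] -0.11819755289010261 [[-0.0029, 1.0, -0.0049, 0.0083], [-0.7611, 0.0009, 0.6486, 0.2917], [0.6486, 0.0056, 0.7611, -1.4965], [0.0, 0.0, 0.0, 1.0]]
farmhouse [([268.0, 250.0, 46.0, 41.0], 0.92), ([190.0, 245.0, 42.0, 35.0], 0.89), ([211.0, 266.0, 22.0, 13.0], 0.72), ([295.0, 306.0, 34.0, 34.0], 0.63), ([320.0, 240.0, 19.0, 36.0], 0.35)]
machine [([191.0, 326.0, 128.0, 116.0], 0.63)]
housing [([435.0, 297.0, 120.0, 133.0], 0.91)]
bin [([421.0, 261.0, 92.0, 58.0], 0.84)]
pine [([322.0, 240.0, 21.0, 35.0], 0.92)]
queen [([449.0, 284.0, 28.0, 43.0], 0.63)]
gauge [([321.0, 241.0, 18.0, 40.0], 0.7), ([146.0, 243.0, 18.0, 45.0], 0.68)]
jar [([527.0, 300.0, 34.0, 40.0], 0.61)]
scraper [([106.0, 284.0, 30.0, 61.0], 0.69)]
mug [([502.0, 235.0, 44.0, 50.0], 0.72)]
top [[517.7, 0.0, 312.7], [0.0, 517.7, 241.1], [0.0, 0.0, 1.0]] -0.026766563462566173 [[-0.0151, -0.9999, -0.006, 0.0212], [0.9929, -0.0157, 0.1175, -0.5044], [-0.1176, -0.0042, 0.9931, -1.6147], [0.0, 0.0, 0.0, 1.0]]
farmhouse [([395.0, 215.0, 19.0, 32.0], 0.96), ([352.0, 263.0, 26.0, 29.0], 0.87), ([330.0, 217.0, 29.0, 24.0], 0.82), ([417.0, 267.0, 33.0, 32.0], 0.81), ([237.0, 227.0, 63.0, 52.0], 0.55)]
machine [([394.0, 191.0, 80.0, 90.0], 0.93)]
housing [([234.0, 210.0, 73.0, 93.0], 0.97)]
bin [([237.0, 227.0, 66.0, 58.0], 0.62)]
pine [([310.0, 272.0, 19.0, 17.0], 0.59), ([472.0, 238.0, 18.0, 51.0], 0.44)]
queen [([394.0, 189.0, 83.0, 94.0], 0.46), ([160.0, 214.0, 24.0, 26.0], 0.46)]
gauge [([459.0, 279.0, 21.0, 44.0], 0.6)]
jar [([161.0, 214.0, 22.0, 24.0], 0.65), ([238.0, 228.0, 64.0, 57.0], 0.47)]
scraper [([472.0, 239.0, 19.0, 53.0], 0.95)]
mug []
1.1 [-1.79999041e+02 -8.06298463e-04  1.32837472e+01]
```

```bash
python3 - <<'E'
import cv2
a=cv2.imread("pics/scene0.png")[190:400,80:570]; b=cv2.imread("pics/top0.png")[120:310,120:510]
cv2.imwrite("pics/a.png",cv2.resize(a,(800,343),interpolation=cv2.INTER_CUBIC));cv2.imwrite("pics/b.png",cv2.resize(b,(800,390),interpolation=cv2.INTER_CUBIC))
E
```

```text
(no output)
```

View pics/a.png

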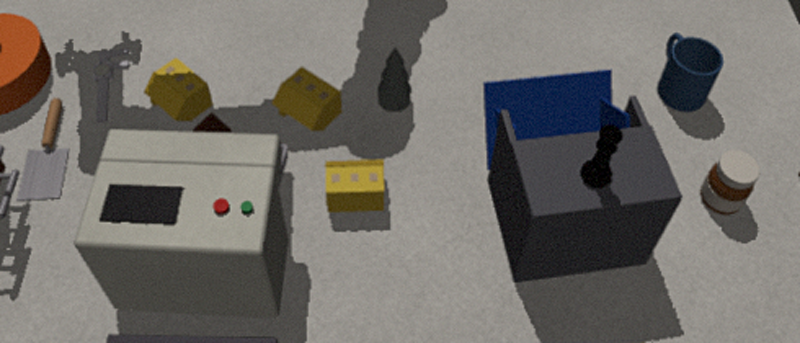

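View pics/b.png

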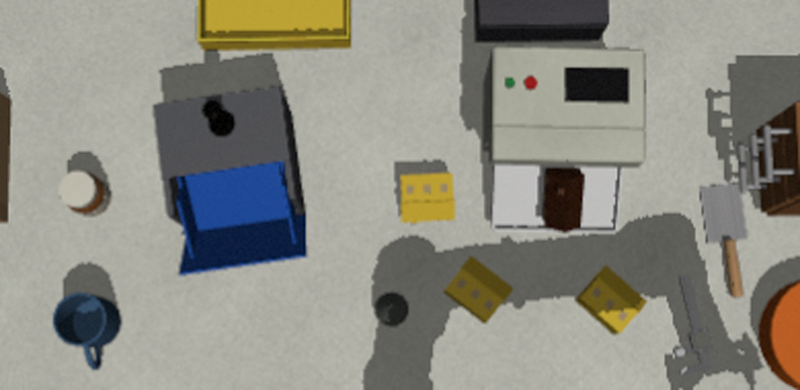

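Top view: candidates are the brown house on the tray (top 395,215), and yellow houses at (330,217), (352,263), (417,267). I choose the brown one. Close crops come next, to check it and read off the corners.

```bash
python3 - <<'E'
import cv2,numpy as np
def crop(f,c0,r0,w,h,s=4.4):
    im=cv2.imread(f)[r0:r0+h,c0:c0+w]; im=np.clip(im.astype(float)*1.5,0,255).astype(np.uint8)
    im=cv2.resize(im,None,fx=s,fy=s,interpolation=cv2.INTER_CUBIC)
    for c in range(-(-c0//10)*10,c0+w,10):
        x=int((c-c0+.5)*s); cv2.line(im,(x,0),(x,im.shape[0]),(0,255,0) if c%50==0 else (120,160,120),1); 
        if c%20==0: cv2.putText(im,str(c),(x,8),0,.3,(0,0,255),1)
    for r in range(-(-r0//10)*10,r0+h,10):
        y=int((r-r0+.5)*s); cv2.line(im,(0,y),(im.shape[1],y),(0,255,0) if r%50==0 else (120,160,120),1)
        if r%20==0: cv2.putText(im,str(r),(0,y),0,.3,(0,0,255),1)
    return im
cv2.imwrite("pics/c.png",np.hstack([crop("pics/top0.png",352,138,90,102),crop("pics/top0.png",188,155,88,102)]))
cv2.imwrite("pics/d.png",np.hstack([crop("pics/scene0.png",120,258,145,130,2.75),crop("pics/scene0.png",370,228,135,130,2.75)]))
E
```

```text
(no output)
```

View pics/c.png

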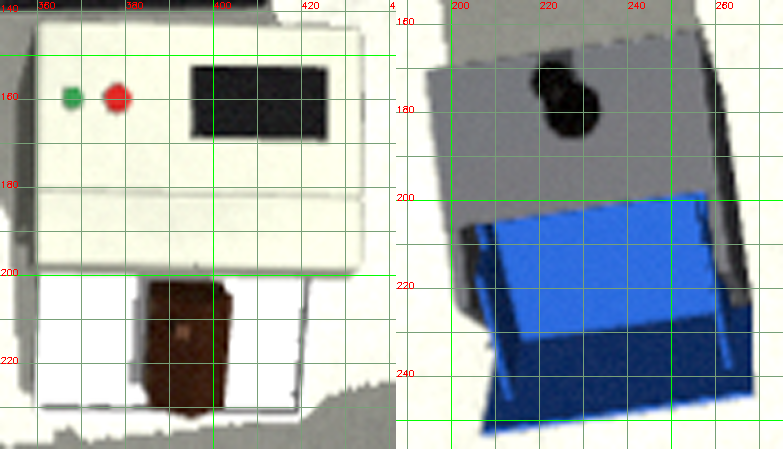

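View pics/d.png

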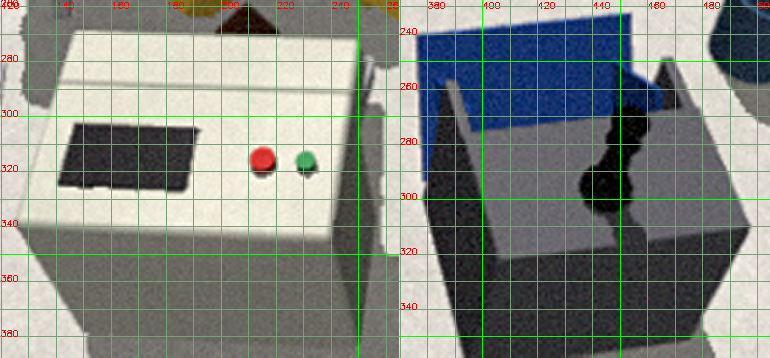

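The crop confirms a single brown house, gable apex down at top (395,232), under the white hood. The bin is open at right, with its front top edge at (207,253)–(268.6,244). Next I fit the poses.

```bash
cat > h.py <<'E'
import numpy as np
from scipy.optimize import least_squares
from scipy.spatial.transform import Rotation as R
from station import robot, fingers, vision, workorder, recognise
CAL={c:vision.calibration(c) for c in("scene","top")}
def proj(c,P):
    k=CAL[c];P=np.atleast_2d(P);q=P@k["extrinsics"][:3,:3].T+k["extrinsics"][:3,3]
    s=np.c_[q[:,0],-q[:,1]]/-q[:,2:]; s=s*(1+k["k1"]*(s**2).sum(1,keepdims=True))
    return s*[k["mtx"][0,0],k["mtx"][1,1]]+[k["mtx"][0,2],k["mtx"][1,2]]
def frame(x,y,yaw,P): return R.from_euler("z",yaw).apply(np.atleast_2d(P))+[x,y,0]
def fit(obs,model,x0,loss="soft_l1"):
    def f(p):
        return np.concatenate([(proj(c,model(p,m))[0]-uv) for c,m,uv in obs])
    r=least_squares(f,x0,loss=loss,x_scale=np.array([.01,.01]+[.05]*(len(x0)-2))); return r.x,f(r.x).reshape(-1,2)
E
cat > fit1.py <<'E'
from h import *
np.set_printoptions(precision=4,suppress=True)
M=[("top",(.242,.11,.18),(359.5,142.5)),("top",(.242,-.11,.18),(434,143.9)),("top",(.074,.11,.18),(359.5,198)),("top",(.074,-.11,.18),(434,199.3)),
("top",(0,.095,.042),(360.6,230)),("top",(0,-.095,.042),(419,230.9)),
("scene",(.242,-.11,.18),(126,339.7)),("scene",(.242,.11,.18),(239.5,344)),("scene",(.074,-.11,.18),(147.1,268.8)),("scene",(.074,.11,.18),(249.7,272))]
pm,e=fit(M,lambda p,m:frame(*p[:3],m),[.5,-.2,0]);print("machine",pm);print(e)
b=.45;sl=R.from_euler("y",-b).as_matrix()
def house(p,m): # p: s,y,yaw on slope
    q=R.from_euler("z",p[2]).apply(m)+[p[0],p[1],0]; return frame(*pm,np.array([0,0,.03])+sl@q)
H=[("top",(-.04,0,.068),(395.4,232.1)),("top",(-.04,.026,.042),(385,229.5)),("top",(-.04,-.026,.042),(402.2,230)),("top",(.04,-.026,.042),(404.2,204.5))]
ph,e=fit(H,house,[.055,0,0]);print("house",ph);print(e)
for m in [(.04,0,.068),(.04,.026,.042),(-.04,0,.068)]: print(m,proj("top",house(ph,m)),proj("scene",house(ph,m)))
def hb(p,m):
    m=np.array(m,float)
    if m[2]==9: a=p[3];m=np.array([-.13*np.sin(a),m[1],.02+.13*np.cos(a)])
    return frame(*p[:3],m)
B=[("top",(.17,.093,.171),(194.5,170.9)),("top",(.17,-.093,.171),(255.9,161.1)),("scene",(.17,.093,.171),(496.8,309.7)),("scene",(.17,-.093,.171),(405.9,321.7)),
("scene",(0,.093,.171),(468.8,248.6)),("scene",(0,-.093,.171),(386.6,257.3)),
("top",(0,.094,9),(207,253.1)),("top",(0,-.094,9),(268.6,244)),("scene",(0,-.094,9),(376,240.2)),("scene",(0,.094,9),(453.9,232.2))]
pb,e=fit(B,hb,[.45,.2,0,.5]);print("bin",pb);print(e)
np.savez("fit.npz",pm=pm,ph=ph,pb=pb)
E
python3 fit1.py
```

```text
machine [ 0.5341 -0.2315 -0.0333]
[[-0.0376 -0.6101]
 [-0.0673 -0.7076]
 [-0.44   -0.2213]
 [ 0.5635 -0.2039]
 [-0.5826 -0.3691]
 [ 1.1317 -0.2231]
 [-2.1338 -0.6394]
 [ 1.5344  0.3126]
 [-0.983  -1.6771]
 [ 1.7524 -1.752 ]]
house [ 0.0572 -0.007  -0.0036]
[[-0.4148  0.0835]
 [ 0.4397 -0.0938]
 [ 0.0312 -0.2444]
 [-0.0438  0.2429]]
(0.04, 0, 0.068) [[396.8211 206.8141]] [[200.2125 275.8089]]
(0.04, 0.026, 0.042) [[387.0894 204.3864]] [[213.0454 286.8504]]
(-0.04, 0, 0.068) [[394.9852 232.1835]] [[208.7926 259.5176]]
bin [0.5478 0.2465 0.1299 0.608 ]
[[-0.3983 -0.583 ]
 [ 0.4098  0.1862]
 [ 1.0252  0.6485]
 [ 0.0345  0.5163]
 [ 0.254  -4.3561]
 [-0.9065 -4.2293]
 [-0.2356  0.0058]
 [ 0.4597  0.0295]
 [-0.413   0.1208]
 [ 0.1777  0.1355]]
```

```bash
sed -i '/^("scene",(0,.093/d' fit1.py; python3 fit1.py | grep bin; cat >> h.py <<'E'
D=lambda:np.load("fit.npz")
def rpy(M): return R.from_matrix(M).as_euler("xyz",degrees=True)
def slopeframe(x,y,z,yaw,b):  # rotation (x up slope, z normal)
    return R.from_euler("z",yaw).as_matrix()@R.from_euler("y",-b).as_matrix()
F=np.diag([1,-1,-1.])
def tray(n,ds=0):
    d=D();pm,ph=d["pm"],d["ph"];M=slopeframe(0,0,0,pm[2],.45)
    p=np.array([pm[0],pm[1],.03])+M@[ph[0]+ds,ph[1],n]
    return p,rpy(M@R.from_euler("z",ph[2]).as_matrix()@F)
def binp(xb,yb,n,a=None):  # pose with tool z = -bin z, at bin_floor coords
    pb=D()["pb"];a=pb[3] if a is None else a;M=slopeframe(0,0,0,pb[2],a)
    return np.array([pb[0],pb[1],.02])+M@[.074+xb,yb,.004+n],rpy(M@F)
E
python3 - <<'E'
from h import *
np.set_printoptions(precision=4,suppress=True)
for q in[tray(.2),tray(.028),binp(-.02,0,.03),binp(-.02,0,.2)]: print(q,robot.inverse_kinematics(*q))
fingers.gripper_to(1.0)
robot.move_to(*tray(.2)); robot.line_to(*tray(.028),velocity=.1,f_stop=8)
import cv2
print(robot.current_time_s(),robot.current_tool_pos(),tray(.028)[0],robot.current_contact_force())
a=vision.grab_frame("scene")[220:340,100:290];b=vision.grab_frame("top")[140:260,300:490]
cv2.imwrite("pics/e.png",cv2.resize(np.hstack([a,b])[:,:,::-1],None,fx=2.1,fy=2.1,interpolation=cv2.INTER_CUBIC))
E
```

```text
bin [0.5466 0.2461 0.1307 0.5956]
(array([ 0.4984, -0.2374,  0.235 ]), array([-179.9014,  -25.7829,   -2.1348])) [ 49.2083   5.2895 -18.9472 109.3899 -15.0964  43.7257 -52.5052]
(array([ 0.5732, -0.2399,  0.0801]), array([-179.9014,  -25.7829,   -2.1348])) [ 38.7476  23.7124 -14.544  111.0651 -12.153   22.7655 -55.2599]
(array([0.572 , 0.2495, 0.0784]), array([180.    , -34.1263,   7.4892])) [-74.6347  30.5762  53.4928 120.4263 -55.4422  12.7454 -63.1659]
(array([0.4775, 0.237 , 0.2192]), array([180.    , -34.1263,   7.4892])) [ -19.052     0.1405  -20.275   120.9803   32.6908   33.3152 -145.3829]
4.9167 [ 0.5734 -0.2402  0.0808] [ 0.5732 -0.2399  0.0801] [-0.4211 -0.5823 -0.0581]
```

View pics/e.png

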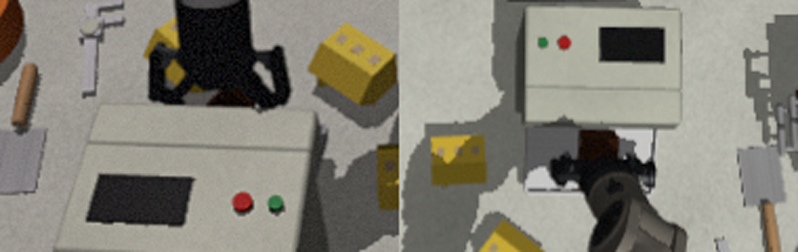

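The fingers stand astride the brown house (right panel ~600,150). I'll grip and lift.

```bash
python3 - <<'E'
from h import *
np.set_printoptions(precision=2,suppress=True)
fingers.gripper_to(0.0,40)
print(robot.current_finger_gap(),robot.current_gripper_force(),robot.current_contact_force())
robot.line_to(tray(.05)[0],velocity=.06); robot.line_to(tray(.17)[0],velocity=.12)
print(robot.current_time_s(),robot.current_finger_gap(),robot.current_gripper_force(),robot.current_contact_force(),robot.current_tool_pos(),robot.current_joint_positions())
G=R.from_euler("z",180,degrees=True).as_matrix()
def alt(q): return q[0],rpy(R.from_euler("xyz",q[1],degrees=True).as_matrix()@G)
for xb in(-.025,0,.02):
  for n in(.03,.09,.2):
    q=binp(xb,0,n); print(xb,n,q[0],robot.inverse_kinematics(*q),robot.inverse_kinematics(*alt(q)))
for xb,n in ((-.02,.2),):
  for da in(-.05,-.1,-.15):
    q=binp(xb,0,.03); M=R.from_euler("xyz",q[1],degrees=True).as_matrix()@R.from_euler("y",da).as_matrix()
    print(da,robot.inverse_kinematics(q[0],rpy(M)),rpy(M))
E
```

```text
0.6032306227103715 42.618026454001665 [-2.12  1.43  3.99]
7.0917 0.6019563685559325 42.05460959114134 [ 0.18  0.01 -1.66] [ 0.51 -0.24  0.21] [ 48.49   8.34 -19.77 110.34 -13.92  39.65 -53.61]
-0.025 0.03 [0.57 0.25 0.08] [ -42.81   21.77   11.74  120.09   53.26   12.14 -165.51] [-33.8   21.59   0.9  119.75  62.61  15.45   6.56]
-0.025 0.09 [0.53 0.24 0.13] [ -45.19   13.49   11.5   122.1    42.3    18.33 -154.66] [-17.43  14.72 -20.22 121.11  57.55  24.37  12.51]
-0.025 0.2 [0.47 0.24 0.22] [ -19.34   -0.1   -20.28  121.66   33.11   33.05 -146.15] [ 24.28   2.02 -64.04 120.64  35.93  33.69  32.29]
0 0.03 [0.59 0.25 0.09] [ -41.49   21.98   11.64  116.73   42.03   13.63 -153.06] [-23.9   22.26  -9.76 116.07  60.62  19.7   11.38]
0 0.09 [0.56 0.25 0.14] [ -43.76   14.04   11.47  118.68   35.68   19.85 -146.73] [ -7.5   16.65 -30.67 117.4   57.2   28.05  15.57]
0 0.2 [0.49 0.24 0.23] [ -38.88    0.44    0.81  118.88   30.46   34.25 -142.  ] [ 23.17   4.26 -62.82 117.23  36.7   36.09  33.51]
0.02 0.03 [0.6  0.25 0.1 ] [ -40.5    22.28   11.57  113.98   34.92   15.11 -145.06] [-23.15  22.56  -9.76 113.32  54.75  20.63  18.26]
0.02 0.09 [0.57 0.25 0.15] [  19.87   30.58  -68.11  113.84   74.26   46.02 -172.41] [  1.5   19.33 -41.06 114.34  59.14  32.2   16.38]
0.02 0.2 [0.51 0.24 0.24] [ -27.31    1.83   -9.71  115.74   28.99   35.42 -139.26] [ 22.46   6.07 -62.16 114.43  37.36  38.05  34.45]
-0.05 [ -41.55   22.01   11.57  117.06   33.13   14.9  -144.58] [180.   -31.26   7.49]
-0.1 [  14.06   36.96  -60.62  112.7    75.45   44.9  -172.69] [180.   -28.4    7.49]
-0.15 [  -7.62   25.81  -28.86  110.9    48.04   30.53 -152.88] [180.   -25.53   7.49]
```

```bash
cat >> h.py <<'E'
def alt(q): return q[0],rpy(R.from_euler("xyz",q[1],degrees=True).as_matrix()@R.from_euler("z",180,degrees=True).as_matrix())
E
python3 - <<'E'
from h import *
np.set_printoptions(precision=3,suppress=True)
def st(): print(robot.current_time_s(),robot.current_finger_gap(),robot.current_contact_force(),robot.current_tool_pos(),robot.current_eef_rot(),robot.current_joint_positions())
robot.line_to([.44,-.235,.30],velocity=.15)
robot.move_to(*alt(binp(-.02,0,.2))); st()
try:
    print(robot.line_to(*alt(binp(-.02,0,.075)),velocity=.1,f_stop=8)); st()
except robot.PlanningError as e: print(e)
print(robot.inverse_kinematics(*alt(binp(-.02,0,.03))))
import cv2
a=vision.grab_frame("scene")[200:340,340:530];b=vision.grab_frame("top")[150:290,150:340]
cv2.imwrite("pics/f.png",cv2.resize(np.hstack([a,b])[:,:,::-1],None,fx=2.1,fy=2.1,interpolation=cv2.INTER_CUBIC))
E
```

```text
9.7667 0.6019822402766593 [-0.317  0.557 -1.886] [0.478 0.236 0.219] [ 179.999   34.082 -172.699] [ 24.081   2.486 -63.651 119.967  36.073  34.199  32.513]
False
11.1667 0.6020525095518832 [-0.153 -0.18  -1.653] [0.547 0.246 0.116] [ 179.983   34.174 -172.52 ] [  6.76   23.026 -49.433 119.283  72.935  34.13    2.306]
[  3.118  28.867 -44.778 117.78   81.703  33.651  -4.109]
```

View pics/f.png

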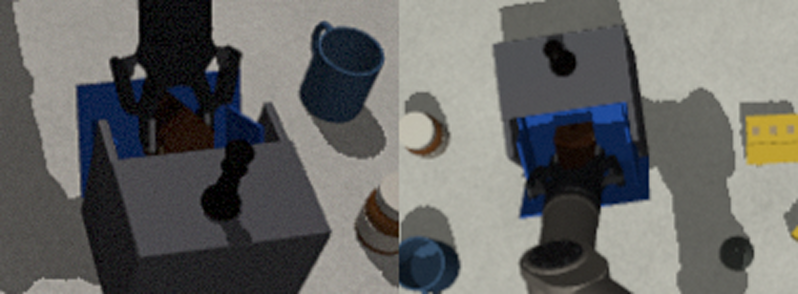

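The house is held inside the bin mouth, centred between the side walls (right panel ~575,140). I'll lower until contact.

```bash
python3 - <<'E'
from h import *
np.set_printoptions(precision=3,suppress=True)
pb=D()["pb"];M=slopeframe(0,0,0,pb[2],pb[3])
def st(): 
    b=M.T@(robot.current_tool_pos()-[pb[0],pb[1],.02])-[.074,0,.004]
    print(robot.current_time_s(),robot.current_finger_gap(),"F_bin",M.T@robot.current_contact_force(),"tcp_bin",b)
robot.line_to(*alt(binp(-.02,0,.040)),velocity=.05,f_stop=5); st()
print(robot.line_to(*alt(binp(-.02,0,.020)),velocity=.015,f_stop=4)); st()
E
```

```text
12.1167 0.6025844586300547 F_bin [-0.431  0.062 -1.53 ] tcp_bin [-0.02  0.    0.04]
True
12.8417 0.5985775779466916 F_bin [0.389 0.692 1.977] tcp_bin [-0.02  -0.     0.031]
```

```bash
python3 - <<'E'
from h import *
np.set_printoptions(precision=3,suppress=True)
robot.line_to(*alt(binp(-.02,0,.028)),velocity=.01,f_stop=4)
print(robot.current_contact_force())
fingers.gripper_to(0.7); robot.pause(.2); fingers.gripper_to(0.95)
robot.line_to(*alt(binp(-.02,0,.2)),velocity=.1,f_stop=8)
robot.line_to([.42,.22,.30],velocity=.15)
print(robot.current_time_s(),robot.current_tool_pos(),robot.current_contact_force())
import cv2
a=vision.grab_frame("scene");b=vision.grab_frame("top")
cv2.imwrite("pics/s2.png",a[:,:,::-1]);cv2.imwrite("pics/t2.png",b[:,:,::-1])
im=np.hstack([a[215:335,360:490],b[145:265,180:310]])[:,:,::-1].astype(float)*1.5
cv2.imwrite("pics/g.png",cv2.resize(np.clip(im,0,255).astype(np.uint8),None,fx=3,fy=3,interpolation=cv2.INTER_CUBIC))
E
```

```text
[-0.31   0.423  2.355]
16.6667 [0.42  0.22  0.299] [-0.256 -0.081 -0.247]
```

View pics/g.png

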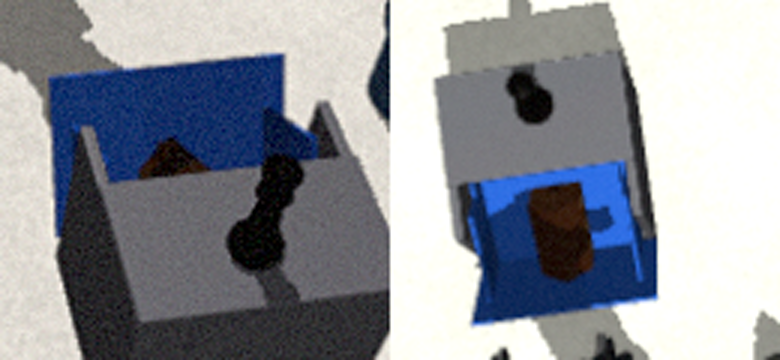

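The house stands on its base in the bin (right panel ~560,230) and the bin has not moved. Next I push it shut slowly along the arc.

```bash
cat > push.py <<'E'
from h import *
np.set_printoptions(precision=3,suppress=True)
pb=D()["pb"];Y=R.from_euler("z",pb[2]).as_matrix();O=np.array([pb[0],pb[1],0])
ori=rpy(Y@R.from_euler("y",-.15).as_matrix()@F@np.diag([-1,-1,1.]))
def pose(a,d): return O+Y@[-.13*np.sin(a)-d,0,.02+.13*np.cos(a)+.004]
def loc(): return Y.T@(robot.current_tool_pos()-O)
def st(*s): print(*s,robot.current_time_s(),loc(),Y.T@robot.current_contact_force())
E
python3 - <<'E'
from push import *
fingers.gripper_to(0.0,30)
a=pb[3]
up=pose(a,.055)+[0,0,.12]
robot.move_to(up,ori); st()
robot.line_to(pose(a,.05),ori,velocity=.12,f_stop=8); st("down")
hit=robot.line_to(pose(a,-.002),ori,velocity=.02,f_stop=2.0); st("hit",hit)
d=-.13*np.sin(a)-loc()[0]; print("d",d)
open("d.txt","w").write(str(d))
if hit:
  for t in np.linspace(a,.08,6)[1:]:
    s=robot.line_to(pose(t,d),ori,velocity=.03,f_stop=18); st(round(t,3),s)
    if s: break
E
```

```text
18.025 [-0.128  0.     0.251] [-0.629  0.119 -0.326]
down 19.175 [-0.122  0.     0.133] [-0.468 -0.542  0.429]
hit True 20.8583 [-0.087 -0.     0.131] [ 0.558 -0.075  1.012]
d 0.014464302473757906
0.492 False 21.4833 [-0.076 -0.001  0.138] [-4.217 -1.396 -2.773]
0.389 False 22.0833 [-0.063 -0.     0.145] [-2.675 -2.606 -0.925]
0.286 False 22.6833 [-0.051 -0.     0.149] [-3.06  -1.563  1.851]
0.183 False 23.2833 [-0.038  0.     0.152] [-2.705 -0.96   0.347]
0.08 False 23.8833 [-0.025  0.001  0.154] [-2.897  0.579  1.382]
```

```bash
python3 - <<'E'
from push import *
d=float(open("d.txt").read())
s=robot.line_to(pose(-.08,d),ori,velocity=.012,f_stop=14); st("end",s)
robot.pause(.3); st()
robot.line_to(pose(0,d+.06),ori,velocity=.05); 
robot.line_to(pose(0,d+.08)+[0,0,.15],velocity=.15); st()
import cv2
a=vision.grab_frame("scene");b=vision.grab_frame("top")
im=np.hstack([a[215:335,360:490],b[145:265,180:310]])[:,:,::-1].astype(float)*1.5
cv2.imwrite("pics/k.png",cv2.resize(np.clip(im,0,255).astype(np.uint8),None,fx=3,fy=3,interpolation=cv2.INTER_CUBIC))
for aa in(0,.05): 
  P=[frame(*pb[:3],[-.13*np.sin(aa),y,.02+.13*np.cos(aa)])[0] for y in(.094,-.094)]
  print(aa,[((proj("scene",p)[0]-[360,215])*3,(proj("top",p)[0]-[180,145])*3+[390,0]) for p in P])
E
```

```text
end True 25.0917 [-0.012  0.     0.153] [-0.132  0.742  0.098]
25.3917 [-0.014  0.001  0.152] [ 0.238  0.026 -0.015]
27.9 [-0.095 -0.     0.303] [ 0.471 -0.117 -0.273]
0 [(array([320.558, 104.78 ]), array([456.648, 249.149])), (array([ 71.683, 131.692]), array([645.279, 221.547]))]
0.05 [(array([317.57,  98.17]), array([457.472, 255.626])), (array([ 69.617, 124.805]), array([646.18 , 228.011]))]
```

View pics/k.png

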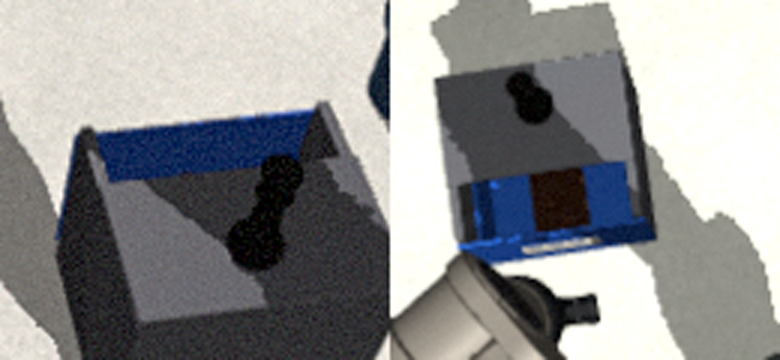

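Scene view shows the front's top edge at (78,133)–(312,108), close to the prediction for shut. The top view looks less certain, so I'll nudge again and take a closer crop.

```bash
python3 - <<'E'
from push import *
d=float(open("d.txt").read())
robot.line_to(pose(0,d+.04),ori,velocity=.12)
robot.line_to(pose(0,d+.012),ori,velocity=.04,f_stop=8);st()
for f in(3,12,18):
  s=robot.line_to(pose(-.1,d),ori,velocity=.008,f_stop=f); st(f,s)
robot.line_to(pose(0,d+.06),ori,velocity=.05)
robot.line_to(pose(0,d+.06)+[0,0,.15],velocity=.15)
robot.line_to(O+Y@[-.17,-.1,.32],velocity=.15); st()
import cv2
a=vision.grab_frame("scene");b=vision.grab_frame("top")
A=cv2.resize(np.clip(a[215:305,375:485,::-1]*1.6,0,255).astype(np.uint8),None,fx=3.5,fy=3.5,interpolation=cv2.INTER_CUBIC)
B=cv2.resize(np.clip(b[180:270,185:295,::-1]*1.6,0,255).astype(np.uint8),None,fx=3.5,fy=3.5,interpolation=cv2.INTER_CUBIC)
for aa,c in((0,(0,255,0)),(.08,(0,0,255))):
  for y in(.094,-.094):
    p=frame(*pb[:3],[-.13*np.sin(aa),y,.02+.13*np.cos(aa)])[0]
    for I,n,o in((A,"scene",(375,215)),(B,"top",(185,180))): cv2.circle(I,tuple(int(v) for v in (proj(n,p)[0]-o+.5)*3.5),3,c,1)
cv2.imwrite("pics/l.png",np.hstack([A,B]))
E
```

```text
30.2917 [-0.027  0.     0.154] [-0.062  0.362 -0.675]
3 True 32.125 [-0.012 -0.     0.153] [ 0.113  0.085 -0.02 ]
12 True 32.8667 [-0.012 -0.001  0.151] [-0.245  0.061  0.13 ]
18 True 33.8833 [-0.012 -0.001  0.15 ] [-0.254  0.067  0.278]
37.4917 [-0.17  -0.099  0.32 ] [0.01  0.788 0.12 ]
```

View pics/l.png

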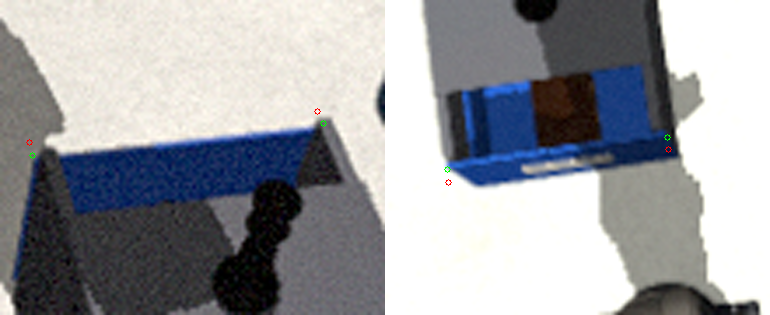

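The green (shut) markers sit on the front's top corners in both views, and the 18 N push did not move it. The house stands inside at (565,110).

```bash
python3 -c "
from station import workorder
print(workorder.close_job())"
```

```text
the job is handed in; nothing more can be done
None
```

The brown farmhouse is on its base in the blue bin, the bin is fully shut without slamming, and the job was handed in at about 37.5 s; the arm touched nothing else that I could see.

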